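Load the matching die and close the embossing press

ROBOT

A 7-joint arm with a two-finger parallel gripper is mounted at the origin on the work surface. World frame = base frame: x ahead of the robot, y to its left, z up, the work surface at z = 0. Lengths are in m, angles in rad, forces in N, time in s.
With the tool pointing down it reaches from about 0.425 to 0.925 m from the base axis. Payload 6.8 kg.
Tool frame: the origin (TCP) lies midway between the tips of the shut fingers; the grasp point (between the pads) lies 19 mm behind it (r.grip_depth is the distance from the TCP to the grasp point, in m); z points along the fingers, y is the line along which they close (so a half turn about z gives the same grasp; the last joint's range is limited). The gripper opens to 85 mm and grips with 20 to 120 N. Pads are 22 mm wide; open, the fingers measure 114 mm over their backs; the gripper's body (76 mm by 85 mm) begins 54 mm behind the grasp point. The pads swing forward as they close: fully open they stand 13 mm farther back than shut.
Start: joints at [1.072, 0.477, 0.022, 1.555, -0.011, 1.109, -0.083], TCP at [0.257, -0.624, 0.231] pointing down, gripper open.
Joint ranges: [-2.96, 2.96], [-0.34, 2.1], [-1.41, 1.46], [0.24, 2.44], [-1.37, 4.51], [0.17, 1.92], [-2.96, 2.96]. Speed limits (rad/s): [2.39, 2.39, 3.14, 3.14, 3.14, 3.14, 3.14].

INTERFACE

Orientations are given as a rotation vector (axis times angle).
In Python, from bench import telemetry, grab_frame, calibration, order, silhouettes, r gives the robot as it stands.
- The arm moves only by the tool apply_moves, never from a script. Its argument "moves" is a list of rows, each a list of 7 numbers: the turn, a rotation vector about the tool's x, y, z scaled (see below), then the shift along the tool's x, y, z scaled (see below), then the opening, from -1 (shut) to 1 (fully open). A call has exactly 8 rows; each row shifts and turns the commanded pose from where the row before left it, along the tool's axes as they then stand; what a row does not reach is not made up. The controller multiplies each number of a shift by 1000 mm and each number of a turn by 6 degrees. A row lasts 1/12 s, in which the tool goes at most 41.7 mm and 7.16 degrees, less where a joint would pass 70% of its speed; a pose out of reach is approached as far as the arm can. A call with a number of a shift or a turn outside -1 to 1 is refused whole. A call with a gripper value outside its range is refused whole. The fingers move at their own pace and stop on an object; "grip_force" is the grip in N (left out, the last holds). Time passes only in rows, so rows that do not move let the fingers close, or fill a call up. It gives the time, the measured TCP pose, the force, the opening and the grip force at its end, in the units of the state.
- telemetry.get_obs(): the state, without advancing time (a new reading comes with each control period).
- grab_frame(name): name is "side" or "top" or "wrist"; returns the picture (400x640x3 uint8, blue, green, red); there is no depth.
- calibration(name): a dict with "fx", "fy", "cx", "cy" (pixels), "k1" (the pictures are not rectified: a ray, as slopes to the right and down, at radius r is drawn at 1 + k1 r^2 times it, then the intrinsics apply), "world_from_camera" (4x4, takes a point from camera to world coordinates); the wrist camera has in their place "mount" (4x4, takes a point from camera to tool coordinates, whose origin is the TCP and whose axes are the flange's). Camera axes: x right, y down, z forward; pixel columns grow to the right and rows downward; lengths in m; the calibration is good to about 2 mm. A picture is of the moment at which its call begins: read the wrist's pose just before it. calibration takes no time and is no camera call.
- order.hand_in(): hands the job in; it is judged then, once.
Trained networks look in the newest picture that a camera, given by its name, has taken for a name from the list of things; names that differ only in an ending like _2 or _b are one class to them, and where a whole thing is asked for, a point or a joint stands for the part that bears it (a point fixed in the world has none). Each returns a list of dicts, best first, with "p" (0 to 1); they miss things now and then, are a little off and sometimes report something else, mostly with a low value. They report only what shows in the picture. A call takes as long as a camera call. They do not tell look-alikes from the thing itself.
- silhouettes(thing, camera): "mask" (400x640 bool, what is visible of it) and "extent" ([centre column, centre row, width, height] in pixels, round what is visible of it).
The state is a dict: "clock": time; "joints": joint angles; "qvel": joint speeds; "tau": joint torques, N m; "tcp_pos": TCP position; "orientation": TCP orientation; "contact_force": force on the tool from outside, world axes, zero at the start; "moment": the same for the moment, N m; "grip_width": finger opening in m; "gripper_force": force on a finger pad.
Only numpy, scipy, OpenCV 4.12 (cv2) and the standard library are available. Lean on these libraries where they do the work, as an engineer would, in place of code of your own. Each camera call takes 0.05 s, during which the arm holds its last target. There are 200 camera calls.

TASK

Find the loose upper die that matches the blue plate fixed on the bed of the hand press (same blue, same oblong outline), set it down on that plate squarely, edges flush all round, and let go of it. Then take the red bar of the press cover and lower the cover gently all the way onto its stops, holding it until it rests: it drops if let go half way and must not slam. Leave everything else on the bench where it lies.

Things in the scene. Friction and masses are not known exactly. Their poses are not given: they have to be found in the camera images.
- press: Hand embossing press, fixed: grey base 250 (x) by 260 (y) by 20 mm. Origin: centre of the base's underside. Hinge along its +y side, which points roughly to the robot's left (within 0.25 rad). Two black stop posts (diameter 16, tops at z = 88 mm) at x = +-100, y = -85; hinge posts at x = +-100, y = 108, tops at 105 mm.
- bed (a point): Centre of the top of the blue plate on the press bed, 32 mm above the bench, axes as the press; plate 60 (x) by 100 (y) by 12 mm. The matching die's underside centre belongs here, its y along this y (either way round). The open cover leans over the bed, in the way of a vertical tool: lean it 25 to 45 degrees, fingers pointing to the hinge (+y).
- cover_hinge (a point): Mid-point of the hinge axis, in the cover's frame: 100 mm along +y from the bed centre and 92 mm above the bench; the axis runs along the press's x.
- cover_bar (a point): Middle of the cover's red round bar: 14 mm diameter, 120 mm long along the press's x, 248 mm from the hinge axis, 48 mm from the cover's edge. Axes as the cover: -y from hinge to bar, z out of its top face. Cover: aluminium frame with clear window, 230 by 200 by 8 mm, about 0.6 kg.
- cover (a joint): Opening angle of the cover, rad: 0 = level on its stops (bar 92 mm above the bench), 1.0 = as far as it opens; starts at 0.9 to 1.0. Stiff hinge: stays put above about 0.8, below that it falls by its own weight unless held. Closed, its underside is 6 mm above the rib of a seated die.
- die_blue: Upper die, blue plate 60 mm (x) by 100 mm (y) by 16 mm. About 0.35 kg, lying on the mat. Origin: centre of its underside, z up. On top a bare-metal grip rib 18 mm wide (x), 50 mm long (y), 34 mm tall (from z = 16 to 50 mm), centred.
- die_brown: Upper die that does not belong here: red-brown plate 70 mm (x) by 75 mm (y) by 16 mm, same rib. Rests on the mat; origin at the centre of its underside.
- die_white: Upper die that does not belong here: white round plate 80 mm in diameter, 16 mm thick, same rib. Rests on the mat; origin at the centre of its underside.
- ruler: Steel ruler 250 mm (along y) by 30 mm by 4 mm, lying flat on the mat; origin centre of underside.
- mallet: Hammer with a wooden handle, lying on the bench, 260 mm long along x, head at +x; origin below its middle.
- creaser: Creasing tool with a red handle, lying on the bench, 200 mm long along x; origin below its middle.
- dye_green: Green dye bottle, 50 mm diameter, 120 mm tall; origin centre of underside.
Mind the look-alikes: they are no part of the job. Leave any turquoise or yellow look-alike of the die_blue alone.

How it is judged:
On the way, in this order (a step that is already met when the one before it is completed fails the run):
1. the blue die lies squarely on the blue plate of the press, let go, with the cover still open (x of die_blue in the frame of bed between -0.006 and 0.006 m and y of die_blue in the frame of bed between -0.006 and 0.006 m and z of die_blue in the frame of bed between -0.004 and 0.004 m and angle between the y axis of die_blue and the y axis of bed, either way round below 0.1 rad and angle between die_blue's own z axis and vertical below 0.06 rad and contact force between the fingers and die_blue below 0.1 N and value of joint cover above 0.5 rad), for 0.2 s.
2. the cover is down on its stops (value of joint cover below 0.03 rad), for 0.2 s.
At the end, for the whole second after the job is handed in: The blue die rests level on the blue plate of the press, centred within 6 mm each way and squared within 0.1 rad (either way round), and the cover lies at rest on its stops (joint below 0.03 rad), both let go (x of die_blue in the frame of bed between -0.006 and 0.006 m and y of die_blue in the frame of bed between -0.006 and 0.006 m and z of die_blue in the frame of bed between -0.004 and 0.004 m and angle between the y axis of die_blue and the y axis of bed, either way round below 0.1 rad and angle between die_blue's own z axis and vertical below 0.06 rad and value of joint cover below 0.03 rad and velocity of joint cover between -0.05 and 0.05 rad/s and linear speed of die_blue below 0.02 m/s); the robot touches nothing.
It fails at once if the cover slams: it nears its stops (below 0.3 rad) closing faster than 1.0 rad/s (value of joint cover below 0.3 rad and velocity of joint cover below -1 rad/s).
It fails at once if the blue die is dropped: moving faster than 0.5 m/s with no finger on it (linear speed of die_blue above 0.5 m/s and contact force between the fingers and die_blue below 0.1 N).
It fails at once if another thing on the bench is disturbed: the other dies moved over 20 mm, the ruler, mallet, creaser or green dye bottle over 30 mm (distance of any of die_brown, die_white from where it was at the start of the episode above 0.02 m or distance of any of ruler, mallet, creaser, dye_green from where it was at the start of the episode above 0.03 m).
It also fails if it takes over 54 s, if anything falls off the work surface, if the arm or the gripper's body presses on something with over 40 N, if the wrist force passes 120 N, or if a joint passes its speed limit or range.

## Working session

There is one attempt and no reset: what is moved stays moved. The work goes in short steps, Python scripts to look and compute and a tool call to move; the robot and the scene stay as the last step left them, time stands still between calls to the robot, and variables do not carry over. Pictures are saved under pics/ and viewed, at most 10 in all, crops included, and the job is handed in when it is done.

Besides the shell and the picture viewer there is one more tool, called after "Request:" as name([rows], argument=value, ...), one row to a line, values as JSON. apply_moves: Moves the arm, as the interface text tells. Its arguments: {"type":"object","properties":{"moves":{"type":"array"},"grip_force":{"type":"number"}},"required":["moves"]}

```bash
ls; mkdir -p pics; python3 - <<'E'
from bench import telemetry, grab_frame, calibration, order, silhouettes, r
import cv2,numpy as np
ims=[]
for n in ("top","side"):
    im=grab_frame(n); cv2.imwrite(f"pics/{n}0.png",im)
    c=calibration(n); print(n,{k:(np.round(v,4).tolist()) for k,v in c.items()})
    for t in ("die_blue","press","cover"):
        print(t,[(round(float(d["p"]),2),np.round(d["extent"]).tolist()) for d in silhouettes(t,n)][:5])
print(calibration("wrist"))
print(telemetry.get_obs(), r.grip_depth)
E
```

```text
pics
top {'fx': 391.8358, 'fy': 391.8358, 'cx': 318.5046, 'cy': 195.3847, 'k1': 0.0167, 'world_from_camera': [[0.0095, -0.9972, 0.0739, 0.3657], [-0.9999, -0.0105, -0.0135, -0.126], [0.0143, -0.0738, -0.9972, 1.2304], [0.0, 0.0, 0.0, 1.0]]}
die_blue [(0.93, [200.0, 238.0, 36.0, 24.0]), (0.63, [371.0, 289.0, 35.0, 26.0]), (0.55, [325.0, 204.0, 37.0, 27.0])]
press [(0.67, [448.0, 190.0, 32.0, 84.0]), (0.65, [225.0, 160.0, 90.0, 100.0]), (0.33, [202.0, 97.0, 26.0, 24.0])]
cover [(0.67, [205.0, 154.0, 43.0, 90.0])]
side {'fx': 407.8348, 'fy': 407.8348, 'cx': 320.2137, 'cy': 205.2375, 'k1': 0.0068, 'world_from_camera': [[-0.9883, -0.1017, 0.1136, 0.3044], [-0.1524, 0.6869, -0.7106, 0.8119], [-0.0058, -0.7196, -0.6943, 1.0233], [0.0, 0.0, 0.0, 1.0]]}
die_blue [(0.94, [330.0, 216.0, 18.0, 23.0]), (0.59, [348.0, 325.0, 31.0, 37.0])]
press [(0.68, [274.0, 267.0, 98.0, 126.0])]
cover [(0.83, [270.0, 255.0, 93.0, 101.0])]
{'fx': 289.3872777049631, 'fy': 289.3872777049631, 'cx': 316.35766393308353, 'cy': 199.87559054244738, 'k1': 0.011154520438407202, 'mount': array([[-1.50564980e-05, -9.5030700
[... 341 characters left out ...]
.07190767,  0.47712746,  0.02236183,  1.55560563, -0.01153096,
        1.10928828, -0.08312652]), 'qvel': array([ 2.09832117e-03, -8.78171615e-04,  1.27669482e-03, -1.81626026e-03,
       -7.76739545e-04, -1.07258753e-03,  4.10015237e-05]), 'tau': array([-2.62071815e-03, -5.95628500e+01,  1.60321724e+00, -2.81121057e+01,
        1.22408284e-02,  3.89512148e-03,  3.90568414e-05]), 'tcp_pos': array([ 0.25710816, -0.62400895,  0.23113464]), 'orientation': array([-3.08152280e+00, -6.09846173e-01,  4.74604066e-05]), 'contact_force': array([-0.38035274,  0.60667823, -0.25974506]), 'moment': array([0.03227672, 0.01445001, 0.01669107]), 'gripper_force': 0.0, 'grip_width': 0.08549334442025974} 0.0187
```

```bash
python3 - <<'E'
import cv2
a=cv2.imread("pics/top0.png"); b=cv2.imread("pics/side0.png")
cv2.imwrite("pics/top0c.png",cv2.resize(a[60:340,130:530],(800,560),interpolation=cv2.INTER_CUBIC))
cv2.imwrite("pics/side0c.png",cv2.resize(b[150:400,160:520],None,fx=2.2,fy=2.2,interpolation=cv2.INTER_CUBIC))
E
```

```text
(no output)
```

View pics/top0c.png

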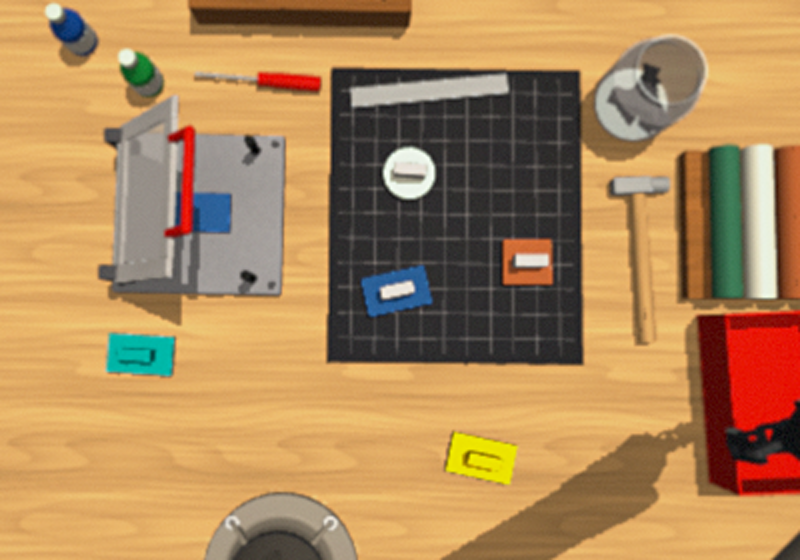

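View pics/side0c.png

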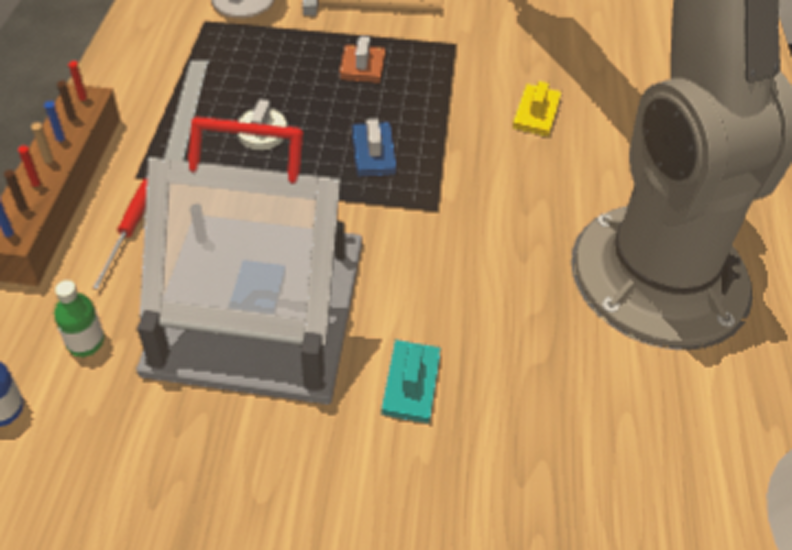

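The top view (top camera pixels) shows three look-alikes:
- **Turquoise** at about (200,238), on the wood.
- **Yellow** at about (371,289), on the wood.
- **Blue oblong** at about (328,205), on the mat, beside the brown square and the white round die.

The blue one at (328,205) fits: it is the same blue and oblong as the press plate at about (240,166), and the enlarged crop confirms it. The press is at the left with its hinge on the image left (+y). The red bar runs from about (223,125) to (222,176).

```bash
cat > h.py <<'E'
import numpy as np, cv2
from scipy.spatial.transform import Rotation as R
from scipy.optimize import least_squares
from bench import telemetry, grab_frame, calibration, silhouettes, r
def cam(n,obs=None):
    c=calibration(n)
    if n!="wrist": return c, np.array(c["world_from_camera"])
    T=np.eye(4); T[:3,:3]=R.from_rotvec(obs["orientation"]).as_matrix(); T[:3,3]=obs["tcp_pos"]
    return c, T@c["mount"]
def proj(cT,P):
    c,T=cT; q=(np.atleast_2d(P)-T[:3,3])@T[:3,:3]; s=q[:,:2]/q[:,2:]
    s=s*(1+c["k1"]*(s**2).sum(1,keepdims=True))
    return s*[c["fx"],c["fy"]]+[c["cx"],c["cy"]]
def onz(cT,uv,z):
    c,T=cT; d=(np.atleast_2d(uv)-[c["cx"],c["cy"]])/[c["fx"],c["fy"]]; s=d.copy()
    for _ in range(6): s=d/(1+c["k1"]*(s**2).sum(1,keepdims=True))
    v=np.c_[s,np.ones(len(s))]@T[:3,:3].T
    return T[:3,3]+v*((z-T[2,3])/v[:,2:])
def hsv(im,lo,hi): return cv2.inRange(cv2.cvtColor(im,cv2.COLOR_BGR2HSV),np.array(lo),np.array(hi))
def press(x,y,yaw,P):   # press-frame points to world
    c,s=np.cos(yaw),np.sin(yaw); P=np.atleast_2d(P)
    return P@np.array([[c,-s,0],[s,c,0],[0,0,1]]).T+[x,y,0]
def covpt(a,px,d,h=0): # point on cover, d from hinge, h above
    return np.array([px,100-d*np.cos(a)-h*-np.sin(a)*-1*-1,92+d*np.sin(a)+h*np.cos(a)])/1e3
E
python3 - <<'E'
from h import *
print([a for a in dir(r) if a[0]!='_'])
t=cv2.imread("pics/top0.png"); s=cv2.imread("pics/side0.png"); ct=cam("top"); cs=cam("side")
# blue die
m=hsv(t,(100,120,60),(125,255,255))
n,lab,st,ce=cv2.connectedComponentsWithStats(m)
for i in range(1,n):
    if st[i,4]>60:
        ys,xs=np.where(lab==i); rc=cv2.minAreaRect(np.c_[xs,ys].astype(np.float32)); print(st[i],ce[i],rc)
        bp=cv2.boxPoints(rc); W=onz(ct,bp,0.016); print("at16",W.round(3)[:,:2].tolist(), W.mean(0).round(4),np.linalg.norm(np.diff(W,axis=0),axis=1).round(3))
# press fit
for nm,im in(("t",t),("s",s)):
    m=hsv(im,(0,150,90),(8,255,255))
    n,lab,st,ce=cv2.connectedComponentsWithStats(m)
    print(nm,[(st[i].tolist()) for i in range(1,n) if st[i,4]>40])
obs_t=np.array([[272,128.5],[270.5,207.5],[245.5,157],[245.5,175.5],[223.5,125],[222,176]])
obs_s=np.array([[248.5,206.5],[295.5,210]])
def model(p):
    x,y,w,a=p
    bar=np.array([covpt(a,60,248),covpt(a,-60,248)])
    A=np.r_[[[.125,-.13,.02],[-.125,-.13,.02],[.03,-.05,.032],[-.03,-.05,.032]],bar]
    return press(x,y,w,A),press(x,y,w,bar)
f=lambda p:np.r_[(proj(ct,model(p)[0])-obs_t).ravel(),(proj(cs,model(p)[1])-obs_s).ravel()]
q=least_squares(f,[.4,.2,0,.95],loss="soft_l1"); print(q.x.round(4)); print(f(q.x).reshape(-1,2).round(1))
E
```

```text
['Unreachable', 'grip_depth']
[156  65  16  16 157] [164.36305732  73.50955414] ((164.25001525878906, 73.25), (13.435027122497559, 14.142135620117188), 45.0)
at16 [[0.835, 0.377], [0.868, 0.347], [0.838, 0.317], [0.805, 0.347]] [0.8364 0.3471 0.016 ] [0.045 0.043 0.044]
[ 535  133   16   76 1057] [542.30368969 171.19772942] ((542.2302856445312, 170.63772583007812), (75.18669128417969, 14.347373962402344), 88.15238952636719)
at16 [[0.659, -0.82], [0.661, -0.865], [0.424, -0.865], [0.422, -0.82]] [ 0.5417 -0.8422  0.016 ] [0.045 0.237 0.045]
[227 157  18  19 341] [235.47507331 165.97360704] ((235.5, 166.0), (18.0, 17.0), 90.0)
at16 [[0.573, 0.144], [0.573, 0.091], [0.517, 0.09], [0.516, 0.142]] [0.5448 0.1168 0.016 ] [0.053 0.057 0.053]
[310 193  36  26 541] [327.57301294 205.2310536 ] ((327.76031494140625, 205.14535522460938), (20.566438674926758, 33.50910568237305), 77.19573211669922)
at16 [[0.445, -0.114], [0.469, -0.215], [0.407, -0.229], [0.383, -0.128]] [ 0.4258 -0.1716  0.016 ] [0.104 0.064 0.104]
t [[259, 96, 31, 10, 236], [212, 123, 16, 55, 320], [491, 214, 68, 62, 2563], [482, 261, 5, 41, 55], [497, 286, 56, 22, 798]]
s [[352, 101, 64, 45, 2616], [191, 178, 8, 18, 64], [245, 203, 53, 30, 434], [168, 216, 10, 19, 83], [214, 231, 13, 27, 145]]
[ 0.5421  0.1346 -0.0023  0.9623]
[[ 0.3 -0.9]
 [ 0.1 -0.1]
 [-0.3 -0.4]
 [-0.8  0.4]
 [-0.3  0.4]
 [-0.2 -1.2]
 [ 1.7 -1.5]
 [ 0.4 -0.1]]
```

```bash
python3 - <<'E'
from h import *
def sol(Rw,az,b):
    F=R.from_euler('ZY',[az,b]).as_matrix(); M=F.T@Rw
    out=[]
    e=R.from_matrix(M).as_euler('ZYZ')
    for s in(0,1):
        a,bb,c=e if not s else (e[0]+np.pi,-e[1],e[2]+np.pi)
        out.append([a,bb,c-np.pi/2-0.08])
    return [[(v+np.pi)%(2*np.pi)-np.pi for v in o] for o in out]
for th in (30,40):
  t=np.radians(th)
  for nm,yaw,az in(("press",0,0.1),("die",.234,-.5)):
    for opt in (1,-1):
        z=np.array([0,np.sin(t),-np.cos(t)]); x=np.array([0,-np.cos(t),-np.sin(t)])*opt
        Rw=R.from_euler('z',yaw).as_matrix()@np.c_[x,np.cross(z,x),z]
        for b in (1.8,2.2): print(th,nm,"A lowcam" if opt==1 else "B upcam",b,[np.round(o,2).tolist() for o in sol(Rw,az,b)])
E
```

```text
30 press A lowcam 1.8 [[0.54, 1.32, 3.03], [-2.6, -1.32, -0.11]]
30 press A lowcam 2.2 [[0.64, 0.99, 2.79], [-2.5, -0.99, -0.35]]
30 press B upcam 1.8 [[0.54, 1.32, -0.11], [-2.6, -1.32, 3.03]]
30 press B upcam 2.2 [[0.64, 0.99, -0.35], [-2.5, -0.99, 2.79]]
30 die A lowcam 1.8 [[0.38, 1.7, 2.31], [-2.76, -1.7, -0.83]]
30 die A lowcam 2.2 [[0.39, 1.33, 2.16], [-2.75, -1.33, -0.98]]
30 die B upcam 1.8 [[0.38, 1.7, -0.83], [-2.76, -1.7, 2.31]]
30 die B upcam 2.2 [[0.39, 1.33, -0.98], [-2.75, -1.33, 2.16]]
40 press A lowcam 1.8 [[0.72, 1.33, 2.99], [-2.42, -1.33, -0.15]]
40 press A lowcam 2.2 [[0.83, 1.04, 2.69], [-2.31, -1.04, -0.45]]
40 press B upcam 1.8 [[0.72, 1.33, -0.15], [-2.42, -1.33, 2.99]]
40 press B upcam 2.2 [[0.83, 1.04, -0.45], [-2.31, -1.04, 2.69]]
40 die A lowcam 1.8 [[0.51, 1.82, 2.33], [-2.63, -1.82, -0.81]]
40 die A lowcam 2.2 [[0.5, 1.47, 2.14], [-2.64, -1.47, -1.0]]
40 die B upcam 1.8 [[0.51, 1.82, -0.81], [-2.63, -1.82, 2.33]]
40 die B upcam 2.2 [[0.5, 1.47, -1.0], [-2.64, -1.47, 2.14]]
```

```bash
cat >> h.py <<'E'
LEAN=np.radians(35)
def Rtool(yaw,lean=LEAN):
    z=np.array([0,np.sin(lean),-np.cos(lean)]); x=np.array([0,-np.cos(lean),-np.sin(lean)])
    return R.from_euler('z',yaw).as_matrix()@np.c_[x,np.cross(z,x),z]
def plan(Rt,pt,N,about=None):
    o=telemetry.get_obs(); R0=R.from_rotvec(o["orientation"]).as_matrix(); p0=o["tcp_pos"]
    w=R.from_matrix(R0.T@Rt).as_rotvec()
    if about is not None and w@about<0: w=w-w/np.linalg.norm(w)*2*np.pi
    Q=R.from_rotvec(w/N).as_matrix(); S=np.eye(3); A=np.zeros((3,3))
    for _ in range(N): A+=S; S=S@Q
    d=np.linalg.solve(A,R0.T@(pt-p0))
    p=p0.copy(); S=R0; path=[]
    for _ in range(N): p=p+S@d; S=S@Q; path.append(p)
    path=np.array(path)
    print("row turn",(np.degrees(w/N)/6).round(3).tolist(),"shift",d.round(4).tolist(),"|d|",np.linalg.norm(d).round(4),"minz",path[:,2].min().round(3),"path",path[::8].round(2).tolist())
E
python3 - <<'E'
from h import *
Rt=Rtool(.234); g=np.array([.426,-.172,.043])
pt=g+.0187*Rt[:,2]-.15*Rt[:,2]; print(pt)
plan(Rt,pt,32); plan(Rt,pt,32,np.array([0,0,1.])); plan(Rt,pt,40,np.array([0,0,1.]))
E
```

```text
[ 0.44346229 -0.24525812  0.15055466]
row turn [0.157, -0.134, 0.498] shift [0.0013, -0.0143, 0.0037] |d| 0.0149 minz 0.151 path [[0.25, -0.61, 0.23], [0.24, -0.49, 0.2], [0.28, -0.38, 0.19], [0.35, -0.29, 0.17]]
row turn [0.157, -0.134, 0.498] shift [0.0013, -0.0143, 0.0037] |d| 0.0149 minz 0.151 path [[0.25, -0.61, 0.23], [0.24, -0.49, 0.2], [0.28, -0.38, 0.19], [0.35, -0.29, 0.17]]
row turn [0.125, -0.107, 0.398] shift [0.001, -0.0115, 0.003] |d| 0.0119 minz 0.151 path [[0.25, -0.61, 0.23], [0.24, -0.52, 0.21], [0.26, -0.43, 0.19], [0.3, -0.35, 0.18], [0.37, -0.28, 0.17]]
```

Request:
apply_moves([
  [0.21,-0.18,0.664,0.0017,-0.019,0.005,1],
  [0.21,-0.18,0.664,0.0017,-0.019,0.005,1],
  [0.21,-0.18,0.664,0.0017,-0.019,0.005,1],
  [0.21,-0.18,0.664,0.0017,-0.019,0.005,1],
  [0.21,-0.18,0.664,0.0017,-0.019,0.005,1],
  [0.21,-0.18,0.664,0.0017,-0.019,0.005,1],
  [0.21,-0.18,0.664,0.0017,-0.019,0.005,1],
  [0.21,-0.18,0.664,0.0017,-0.019,0.005,1],
])

```text
clock: 1.07
tcp_pos: [0.2456, -0.4707, 0.2002]
orientation: [-2.977, 0.256, 0.271]
contact_force: [-0.5, -0.2, -0.2]
grip_width: 0.0854
gripper_force: 0.0
```

Request:
apply_moves([
  [0.21,-0.18,0.664,0.0017,-0.019,0.005,1],
  [0.21,-0.18,0.664,0.0017,-0.019,0.005,1],
  [0.21,-0.18,0.664,0.0017,-0.019,0.005,1],
  [0.21,-0.18,0.664,0.0017,-0.019,0.005,1],
  [0.21,-0.18,0.664,0.0017,-0.019,0.005,1],
  [0.21,-0.18,0.664,0.0017,-0.019,0.005,1],
  [0.21,-0.18,0.664,0.0017,-0.019,0.005,1],
  [0.21,-0.18,0.664,0.0017,-0.019,0.005,1],
])

```text
clock: 1.73
tcp_pos: [0.313, -0.3314, 0.1791]
orientation: [-2.634, 1.028, 0.497]
contact_force: [-0.1, -0.5, 0.2]
grip_width: 0.0854
gripper_force: 0.0
```

```bash
python3 - <<'E'
from h import *
Rt=Rtool(.234); g=np.array([.426,-.172,.043])
pt=g+.0187*Rt[:,2]-.15*Rt[:,2]; o=telemetry.get_obs(); print(o["clock"],o["joints"].round(2),o["tcp_pos"].round(3))
plan(Rt,pt,8); plan(Rt,pt,16)
E
```

```text
1.7333 [ 0.64  0.44  0.16  1.84 -0.17  1.3  -1.43] [ 0.313 -0.331  0.179]
row turn [0.208, -0.176, 0.658] shift [0.0019, -0.0194, 0.0048] |d| 0.0201 minz 0.151 path [[0.33, -0.32, 0.18]]
row turn [0.104, -0.088, 0.329] shift [0.0008, -0.0097, 0.0024] |d| 0.01 minz 0.151 path [[0.32, -0.32, 0.18], [0.38, -0.27, 0.17]]
```

Request:
apply_moves([
  [0.208,-0.176,0.658,0.0019,-0.0194,0.0048,1],
  [0.208,-0.176,0.658,0.0019,-0.0194,0.0048,1],
  [0.208,-0.176,0.658,0.0019,-0.0194,0.0048,1],
  [0.208,-0.176,0.658,0.0019,-0.0194,0.0048,1],
  [0.208,-0.176,0.658,0.0019,-0.0194,0.0048,1],
  [0.208,-0.176,0.658,0.0019,-0.0194,0.0048,1],
  [0.208,-0.176,0.658,0.0019,-0.0194,0.0048,1],
  [0.208,-0.176,0.658,0.0019,-0.0194,0.0048,1],
])

```text
clock: 2.4
tcp_pos: [0.4434, -0.2448, 0.1505]
orientation: [-2.108, 1.664, 0.665]
contact_force: [-0.4, -0.9, 0.3]
grip_width: 0.0856
gripper_force: 0.0
```

```bash
cat >> h.py <<'E'
def diebox(yaw,x,y,z0):
    P=np.array([[sx*.03,sy*.05,.016] for sx,sy in((1,1),(1,-1),(-1,-1),(-1,1))])
    return press(x,y,yaw,P)+[0,0,z0]
E
python3 - <<'E'
from h import *
o=telemetry.get_obs(); im=grab_frame("wrist"); cv2.imwrite("pics/w1.png",im); cw=cam("wrist",o)
print(o["clock"],o["joints"].round(2),o["tcp_pos"].round(4),o["orientation"].round(3))
m=hsv(im,(100,120,50),(125,255,255)); m=cv2.morphologyEx(m,cv2.MORPH_OPEN,np.ones((3,3)))
n,lab,st,ce=cv2.connectedComponentsWithStats(m)
for i in range(1,n):
    if st[i,4]>100: print(st[i],ce[i].round())
c=proj(cw,diebox(.234,.426,-.172,0)); print(c.round())
cv2.polylines(im,[c.round().astype(int)],True,(0,255,255),1); cv2.imwrite("pics/w1c.png",im)
E
```

```text
2.4 [ 0.5   0.59  0.18  1.74 -0.47  1.36 -2.01] [ 0.4434 -0.2448  0.1505] [-2.108  1.664  0.665]
[ 283  123   66   77 3444] [315. 154.]
[ 607  300   33   65 1178] [628. 325.]
[ 51 316  17  26 305] [ 59. 327.]
[[290. 199.]
 [283. 132.]
 [349. 132.]
 [341. 199.]]
```

View pics/w1c.png

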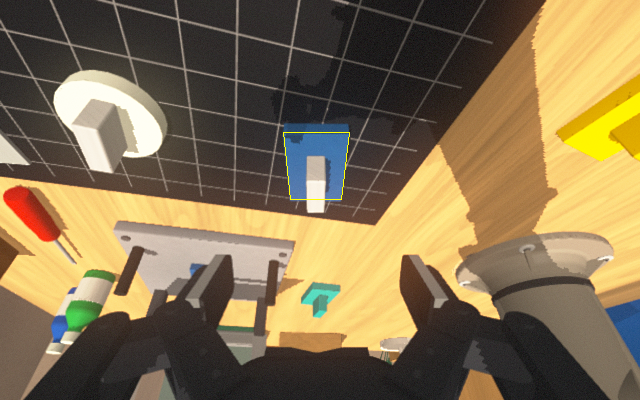

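The wrist view shows the blue die at (315,160) with its rib, centred between the open fingers. The predicted outline lies on its edges to about 1 px, so I'll approach along the tool axis.

Request:
apply_moves([
  [0,0,0,0,0,0.025,1],
  [0,0,0,0,0,0.025,1],
  [0,0,0,0,0,0.025,1],
  [0,0,0,0,0,0.025,1],
  [0,0,0,0,0,0.02,1],
  [0,0,0,0,0,0.015,1],
  [0,0,0,0,0,0.01,1],
  [0,0,0,0,0,0.005,1],
])

```text
clock: 3.12
tcp_pos: [0.4216, -0.161, 0.0271]
orientation: [-2.112, 1.659, 0.667]
contact_force: [0.1, -0.9, -0.2]
grip_width: 0.0853
gripper_force: 0.0
```

```bash
python3 - <<'E'
from h import *
o=telemetry.get_obs(); im=grab_frame("wrist"); cw=cam("wrist",o)
Rt=Rtool(.234); g=np.array([.426,-.172,.043]); plan(Rt,g+.0187*Rt[:,2],8)
c=proj(cw,diebox(.234,.426,-.172,0)); print(c.round())
cv2.polylines(im,[c.round().astype(int)],True,(0,255,255),1); cv2.imwrite("pics/w2.png",im)
E
```

```text
row turn [0.003, 0.001, 0.005] shift [0.0001, -0.0002, -0.0002] |d| 0.0003 minz 0.027 path [[0.42, -0.16, 0.03]]
[[269. 267.]
 [238. 165.]
 [386. 165.]
 [357. 267.]]
```

View pics/w2.png

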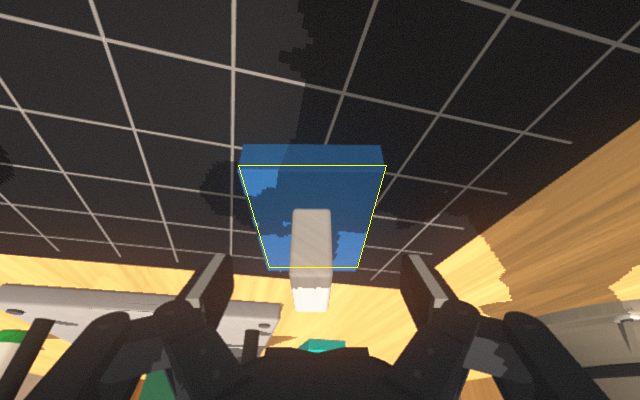

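The die is centred between the fingers, with its outline matching (238–386, rows 165–267). I'll close on the rib.

Request:
apply_moves([
  [0,0,0,0,0,0,-0.3],
  [0,0,0,0,0,0,-0.6],
  [0,0,0,0,0,0,-1],
  [0,0,0,0,0,0,-1],
  [0,0,0,0,0,0,-1],
  [0,0,0,0,0,0,-1],
  [0,0,0,0,0,0,-1],
  [0,0,0,0,0,0,-1],
], grip_force=80)

```text
clock: 3.83
tcp_pos: [0.4229, -0.1623, 0.0282]
orientation: [-2.111, 1.661, 0.663]
contact_force: [1.3, -0.9, 6.6]
grip_width: 0.017
gripper_force: 78.8
```

```bash
python3 - <<'E'
from h import *
o=telemetry.get_obs(); print(o["clock"],o["grip_width"],o["gripper_force"],o["contact_force"],o["joints"].round(2))
R0=R.from_rotvec(o["orientation"]).as_matrix(); print("up in tool",(R0.T@[0,0,.07]).round(4))
Rt=Rtool(-.0023); b=np.array([.5421,.1346,0]); 
# viewing pose: 150 mm back from final along -y, raised
g=b+press(0,0,-.0023,[[0,-.16,.043+.032+.07]])[0]; print("tcp",g+.0187*Rt[:,2]); plan(Rt,g+.0187*Rt[:,2],16)
E
```

```text
3.8333 0.01703663148172382 78.81700873374939 [ 1.32640273 -0.86217546  6.61209171] [ 0.45  0.69  0.1   1.94 -0.57  1.05 -1.94]
up in tool [-0.0401 -0.0001 -0.0574]
tcp [ 0.54175667 -0.01467373  0.12968186]
row turn [0.081, -0.0, 0.118] shift [-0.0104, -0.0085, -0.0005] |d| 0.0135 minz 0.035 path [[0.43, -0.15, 0.03], [0.49, -0.08, 0.09]]
```

Request:
apply_moves([
  [0,0,0,-0.0029,0,-0.0041,-1],
  [0,0,0,-0.0057,0,-0.0082,-1],
  [0,0,0,-0.0057,0,-0.0082,-1],
  [0,0,0,-0.0057,0,-0.0082,-1],
  [0,0,0,-0.0057,0,-0.0082,-1],
  [0,0,0,-0.0057,0,-0.0082,-1],
  [0,0,0,-0.0057,0,-0.0082,-1],
  [0,0,0,-0.0057,0,-0.0082,-1],
])

```text
clock: 4.5
tcp_pos: [0.4222, -0.162, 0.1038]
orientation: [-2.112, 1.661, 0.664]
contact_force: [0.1, -0.0, -3.5]
grip_width: 0.0168
gripper_force: 78.1
```

```bash
python3 - <<'E'
from h import *
o=telemetry.get_obs(); print(o["clock"],o["grip_width"],o["gripper_force"],o["contact_force"],o["tcp_pos"])
Rt=Rtool(-.0023); b=np.array([.5421,.1346,0]); 
g=b+press(0,0,-.0023,[[0,-.16,.043+.032+.07]])[0]; plan(Rt,g+.0187*Rt[:,2],8); plan(Rt,g+.0187*Rt[:,2],16)
E
```

```text
4.5 0.01682021994993263 78.12610387802124 [ 0.12178036 -0.03173053 -3.49920018] [ 0.4222108  -0.16203292  0.10383712]
row turn [0.163, -0.001, 0.235] shift [-0.0152, -0.0173, 0.0067] |d| 0.024 minz 0.107 path [[0.44, -0.14, 0.11]]
row turn [0.082, -0.0, 0.118] shift [-0.0077, -0.0086, 0.0034] |d| 0.012 minz 0.105 path [[0.43, -0.15, 0.11], [0.49, -0.08, 0.12]]
```

Request:
apply_moves([
  [0.163,0,0.235,-0.0152,-0.0173,0.0067,-1],
  [0.163,0,0.235,-0.0152,-0.0173,0.0067,-1],
  [0.163,0,0.235,-0.0152,-0.0173,0.0067,-1],
  [0.163,0,0.235,-0.0152,-0.0173,0.0067,-1],
  [0.163,0,0.235,-0.0152,-0.0173,0.0067,-1],
  [0.163,0,0.235,-0.0152,-0.0173,0.0067,-1],
  [0.163,0,0.235,-0.0152,-0.0173,0.0067,-1],
  [0.163,0,0.235,-0.0152,-0.0173,0.0067,-1],
])

```text
clock: 5.17
tcp_pos: [0.5421, -0.0138, 0.1292]
orientation: [-1.869, 1.875, 0.59]
contact_force: [-0.3, -0.2, -2.1]
grip_width: 0.0168
gripper_force: 78.3
```

```bash
python3 - <<'E'
from h import *
o=telemetry.get_obs(); im=grab_frame("wrist"); cw=cam("wrist",o); cv2.imwrite("pics/w3raw.png",im); np.save("w3.npy",np.r_[o["tcp_pos"],o["orientation"]])
print(o["clock"],o["joints"].round(2),o["tcp_pos"].round(4),o["orientation"].round(3))
t=cv2.imread  # overlay model
P=(.5421,.1346,-.0023); I=np.float32
def poly(pts,col): 
    c=proj(cw,press(*P,pts)); print(c.round().tolist()); cv2.polylines(im,[c.round().astype(int)],True,col,1)
poly([[.125,.13,.02],[.125,-.13,.02],[-.125,-.13,.02],[-.125,.13,.02]],(0,255,255))
poly([[.03,.05,.032],[.03,-.05,.032],[-.03,-.05,.032],[-.03,.05,.032]],(0,255,0))
for sx in(1,-1): poly([[sx*.1+.008*np.cos(a),-.085+.008*np.sin(a),.088] for a in np.arange(0,6.2,.5)],(255,0,255))
cv2.imwrite("pics/w3.png",im)
E
```

```text
5.1667 [ 0.2   0.52  0.06  1.92 -0.75  1.02 -2.38] [ 0.5421 -0.0138  0.1292] [-1.869  1.875  0.59 ]
[[236.0, 272.0], [165.0, 146.0], [467.0, 146.0], [397.0, 271.0]]
[[293.0, 256.0], [287.0, 212.0], [345.0, 212.0], [339.0, 256.0]]
[[183.0, 245.0], [186.0, 247.0], [191.0, 249.0], [196.0, 250.0], [200.0, 249.0], [203.0, 248.0], [203.0, 246.0], [201.0, 243.0], [197.0, 241.0], [192.0, 240.0], [187.0, 240.0], [184.0, 242.0], [183.0, 244.0]]
[[429.0, 245.0], [429.0, 247.0], [431.0, 249.0], [435.0, 249.0], [440.0, 249.0], [445.0, 247.0], [449.0, 245.0], [450.0, 243.0], [448.0, 241.0], [445.0, 240.0], [440.0, 240.0], [435.0, 241.0], [431.0, 243.0]]
```

View pics/w3.png

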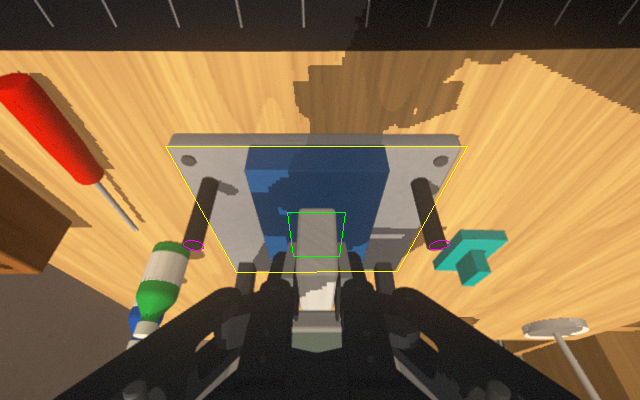

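```bash
python3 - <<'E'
import cv2
im=cv2.imread("pics/w3raw.png"); c=im[125:265,155:480]
cv2.imwrite("pics/w3c.png",cv2.resize(c,None,fx=2.46,fy=2.46,interpolation=cv2.INTER_CUBIC)) 
E
```

```text
(no output)
```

View pics/w3c.png

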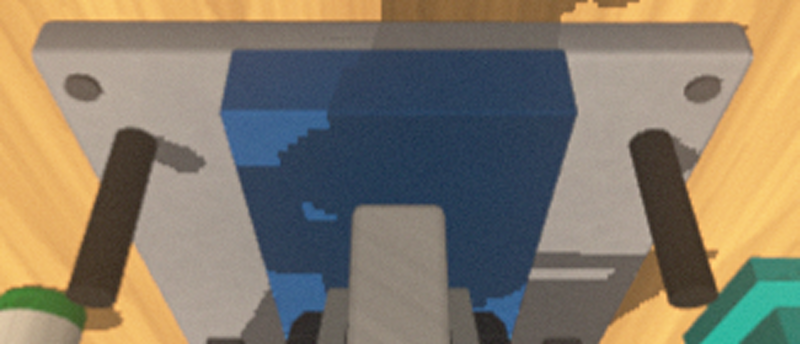

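The crop shows the held die level, with its near top corners at (244,170) and (390,171). The post tops are at (192,246) and (437,246), and the base front edge is at row 146, with its edges running from (169,147) and (461,147). I'll fit both poses in this one camera.

```bash
cat > fit3.py <<'E'
from h import *
v=np.load("w3.npy"); o={"tcp_pos":v[:3],"orientation":v[3:]}; cw=cam("wrist",o)
F=lambda a:np.array(a)/2.46+[155,125]
def line(a,b,p): # signed px distance of p to line ab
    d=(b-a)/np.linalg.norm(b-a); return (p-a)[0]*d[1]-(p-a)[1]*d[0]
tops=F([[92,297],[692,297]]); bases=F([[135,133],[650,133]])
L=F([[70,120],[160,287]]); Rr=F([[725,105],[620,303]]); Fr=F([[150,52],[650,52]])
def fp(p,full=False):
    x,y,w,dz=p; q=lambda A:proj(cw,press(x,y,w,A)+[0,0,dz])
    B=q([[.125,-.13,.02],[.125,.0,.02],[-.125,-.13,.02],[-.125,.0,.02]])
    r_=np.r_[(q([[.1,-.085,.088],[-.1,-.085,.088]])-tops).ravel(),
      [line(B[0],B[1],a) for a in L],[line(B[2],B[3],a) for a in Rr],[line(B[0],B[2],a) for a in Fr]]
    return r_ if full else np.r_[r_,dz/.002]
s=least_squares(fp,[.542,.1346,0,0]); print("press",s.x.round(4),fp(s.x,1).round(1))
D=F([[220,111],[577,112],[232,50],[565,50]]); sl=F([[288,335]])[0]; sr=F([[512,320]])[0]
def fd(p,full=False):
    T=R.from_euler('ZX',[p[3],p[4]]).as_matrix(); q=lambda A:proj(cw,np.array(A)@T.T+p[:3])
    C=q([[.03,-.05,.016],[-.03,-.05,.016],[.03,-.05,0],[-.03,-.05,0],[.03,.05,.016],[-.03,.05,.016]])
    r_=np.r_[(C[:4]-D).ravel(),line(C[0],C[4],sl),line(C[1],C[5],sr)]
    return r_ if full else np.r_[r_,(p[2]-(v[2]+.0187*np.cos(LEAN)-.042))/.001]
tp=v[:3]; g=tp-.0187*R.from_rotvec(v[3:]).as_matrix()[:,2]
d=least_squares(fd,[g[0],g[1],g[2]-.043,0,0]); print("grasp pt",g.round(4),"die",d.x.round(4),fd(d.x,1).round(1))
E
python3 fit3.py
```

```text
press [ 0.5435  0.1376 -0.0037 -0.0021] [ 1.1 -1.3 -0.6 -1.5  2.1  1.  -1.7 -0.6  0.6  0.5]
grasp pt [ 0.5421 -0.0246  0.1446] die [ 0.5414 -0.0224  0.1021 -0.0044 -0.0107] [ 0.2  1.1 -0.   0.6  0.5 -1.  -0.5 -1.   0.8 -0.7]
```

```bash
python3 - <<'E'
from h import *
o=telemetry.get_obs(); R0=R.from_rotvec(o["orientation"]).as_matrix()
# tilt of tool relative to grasp-time orientation
Rg=R.from_rotvec([-2.111,1.661,.663]).as_matrix(); up=R0@Rg.T@[0,0,1]; print("die up now",up.round(4))
Rt=R.from_euler('z',-.0037+.0044).as_matrix()@R0
p=o["tcp_pos"]
plan(Rt,p+[.001,.06,-.058],8); 
print("then", (R0.T@[.001,.10,0]/8).round(4))
E
```

```text
die up now [-9.0e-04 -4.1e-03  1.0e+00]
row turn [-0.0, -0.0, -0.001] shift [-0.002, -0.0001, 0.0102] |d| 0.0104 minz 0.073 path [[0.55, -0.0, 0.12]]
then [-0.0102 -0.0001  0.0072]
```

Request:
apply_moves([
  [0,0,0,-0.002,-0.0001,0.0102,-1],
  [0,0,0,-0.002,-0.0001,0.0102,-1],
  [0,0,0,-0.002,-0.0001,0.0102,-1],
  [0,0,0,-0.002,-0.0001,0.0102,-1],
  [0,0,0,-0.002,-0.0001,0.0102,-1],
  [0,0,0,-0.002,-0.0001,0.0102,-1],
  [0,0,0,-0.002,-0.0001,0.0102,-1],
  [0,0,0,-0.002,-0.0001,0.0102,-1],
])

```text
clock: 5.88
tcp_pos: [0.5426, 0.0457, 0.0699]
orientation: [-1.87, 1.875, 0.59]
contact_force: [0.2, 0.3, -3.8]
grip_width: 0.0171
gripper_force: 78.5
```

Request:
apply_moves([
  [0,0,0,-0.0102,-0.0001,0.0072,-1],
  [0,0,0,-0.0102,-0.0001,0.0072,-1],
  [0,0,0,-0.0102,-0.0001,0.0072,-1],
  [0,0,0,-0.0102,-0.0001,0.0072,-1],
  [0,0,0,-0.0102,-0.0001,0.0072,-1],
  [0,0,0,-0.0102,-0.0001,0.0072,-1],
  [0,0,0,-0.0102,-0.0001,0.0072,-1],
  [0,0,0,-0.0102,-0.0001,0.0072,-1],
])

```text
clock: 6.55
tcp_pos: [0.5438, 0.1463, 0.0706]
orientation: [-1.871, 1.874, 0.59]
contact_force: [-0.1, -0.5, -3.2]
grip_width: 0.0167
gripper_force: 78.5
```

```bash
python3 - <<'E'
from h import *
o=telemetry.get_obs(); im=grab_frame("wrist"); cw=cam("wrist",o); cv2.imwrite("pics/w4raw.png",im); np.save("w4.npy",np.r_[o["tcp_pos"],o["orientation"]])
R0=R.from_rotvec(o["orientation"]).as_matrix(); Rg=R.from_rotvec([-2.111,1.661,.663]).as_matrix()
print(o["clock"],o["joints"].round(2),o["tcp_pos"].round(4),(R0@Rg.T@[0,0,1]).round(4),"err",(o["tcp_pos"]-[.5421,-.0138,.1292]-[.0021,.16,-.058]).round(4))
cv2.imwrite("pics/w4c.png",cv2.resize(im[80:280,160:470],None,fx=2.55,fy=2.55,interpolation=cv2.INTER_CUBIC))
E
```

```text
6.55 [ 0.02  0.58 -0.07  2.01 -0.91  0.76 -2.44] [0.5438 0.1463 0.0706] [ 1.7e-03 -7.0e-04  1.0e+00] err [-0.0004  0.0001 -0.0006]
```

View pics/w4c.png

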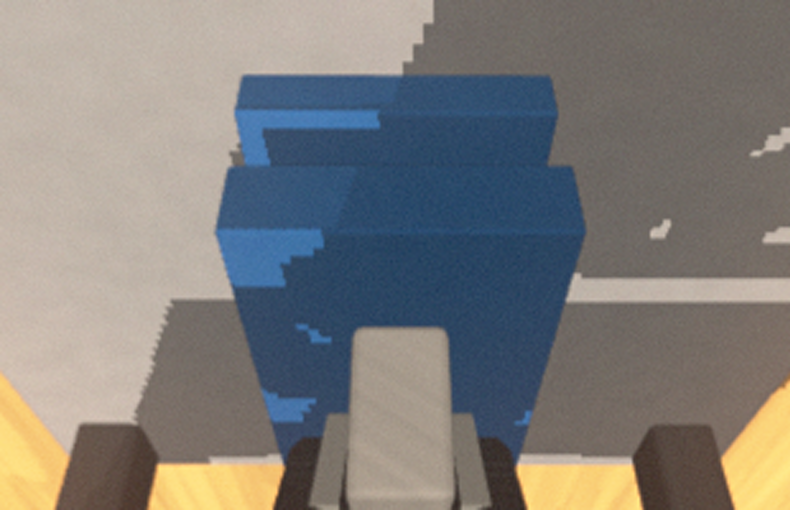

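The crop shows the held die just above the plate and about 1 mm to the right of it. The plate's front top edge runs (236,110)–(557,110) in the crop, and the die's bottom front edge runs (230,167)–(573,167). I'll compute the offset.

```bash
python3 - <<'E'
from h import *
v=np.load("w4.npy"); cw=cam("wrist",{"tcp_pos":v[:3],"orientation":v[3:]})
F=lambda a:np.array(a)/2.55+[160,80]
def fit(pix,h,z0,sig):
    f=lambda p:np.r_[(proj(cw,press(*p[:3],[[.03,-.05,h],[-.03,-.05,h],[.03,-.05,0],[-.03,-.05,0]])+[0,0,p[3]])-pix).ravel(),(p[3]-z0)/sig]
    s=least_squares(f,[.543,.137,0,z0]); return s.x,f(s.x)
P=F([[236,110],[557,110],[243,75],[550,75]]); D=F([[217,231],[585,232],[230,167],[573,167]])
for sig in(.0005,.002,.02):
    p,rp=fit(P,.012,.020,sig); d,rd=fit(D,.016,.0441,sig)
    print(sig,"plate",p.round(4),"die",d.round(4),"delta",(p-d).round(4),np.abs(rp).max().round(1),np.abs(rd).max().round(1))
g=v[:3]-.0187*R.from_rotvec(v[3:]).as_matrix()[:,2]; print(g.round(4)); R0=R.from_rotvec(v[3:]).as_matrix(); print("toolshift for +x1mm,+y1mm,-z1mm",(R0.T*.001).round(5).T.tolist())
E
```

```text
0.0005 plate [ 0.5437  0.1366 -0.0021  0.0195] die [ 0.543   0.138  -0.0043  0.044 ] delta [ 0.0007 -0.0015  0.0022 -0.0245] 1.1 0.7
0.002 plate [ 0.5437  0.1375 -0.0022  0.0182] die [ 0.543   0.1382 -0.0043  0.0438] delta [ 0.0007 -0.0007  0.0021 -0.0257] 0.9 0.7
0.02 plate [ 0.5437  0.1378 -0.0022  0.0177] die [ 0.543   0.1382 -0.0043  0.0438] delta [ 0.0007 -0.0004  0.0021 -0.0261] 0.9 0.7
[0.5437 0.1356 0.0859]
toolshift for +x1mm,+y1mm,-z1mm [[-0.0, -0.001, 0.0], [-0.00082, 0.0, 0.00057], [-0.00057, 0.0, -0.00082]]
```

Request:
apply_moves([
  [0,0,0,0.0009,-0.0001,0.0011,-1],
  [0,0,0,0.0009,-0.0001,0.0011,-1],
  [0,0,0,0.0009,-0.0001,0.0011,-1],
  [0,0,0,0.0009,-0.0001,0.0011,-1],
  [0,0,0,0.0009,-0.0001,0.0011,-1],
  [0,0,0,0.0009,-0.0001,0.0011,-1],
  [0,0,0,0.0009,-0.0001,0.0011,-1],
  [0,0,0,0.0007,0,0.001,-1],
])

```text
clock: 7.27
tcp_pos: [0.5445, 0.1439, 0.059]
orientation: [-1.87, 1.875, 0.59]
contact_force: [-0.2, 0.4, -2.8]
grip_width: 0.0169
gripper_force: 78.4
```

Request:
apply_moves([
  [0,0,0,0.0003,0,0.0004,-1],
  [0,0,0,0.0003,0,0.0004,-1],
  [0,0,0,0.0003,0,0.0004,-1],
  [0,0,0,0,0,0,-1],
  [0,0,0,0,0,0,-1],
  [0,0,0,0,0,0,-1],
  [0,0,0,0,0,0,-1],
  [0,0,0,0,0,0,-1],
])

```text
clock: 7.93
tcp_pos: [0.5445, 0.1442, 0.0578]
orientation: [-1.871, 1.874, 0.59]
contact_force: [0.3, 0.1, -3.2]
grip_width: 0.0166
gripper_force: 78.4
```

Request:
apply_moves([
  [0,0,0,0.0002,0,0.0005,-1],
  [0,0,0,0.0002,0,0.0005,-1],
  [0,0,0,0.0002,0,0.0005,-1],
  [0,0,0,0.0001,0,0.0004,-1],
  [0,0,0,0,0,0,-1],
  [0,0,0,0,0,0,-1],
  [0,0,0,0,0,0,-1],
  [0,0,0,0,0,0,-1],
])

```text
clock: 8.6
tcp_pos: [0.5445, 0.1443, 0.0573]
orientation: [-1.87, 1.873, 0.591]
contact_force: [-5.1, -5.2, 12.0]
grip_width: 0.0169
gripper_force: 80.6
```

```bash
python3 - <<'E'
from h import *
f=[]
o=telemetry.get_obs(); im=grab_frame("wrist"); cv2.imwrite("pics/w5raw.png",im); np.save("w5.npy",np.r_[o["tcp_pos"],o["orientation"]])
print(o["clock"],o["tcp_pos"].round(4),o["contact_force"].round(1),o["moment"].round(2))
cv2.imwrite("pics/w5c.png",cv2.resize(im[80:280,160:470],None,fx=2.55,fy=2.55,interpolation=cv2.INTER_CUBIC))
E
```

```text
8.6 [0.5445 0.1443 0.0573] [-5.1 -5.2 12. ] [-0.26  0.88  0.6 ]
```

View pics/w5c.png

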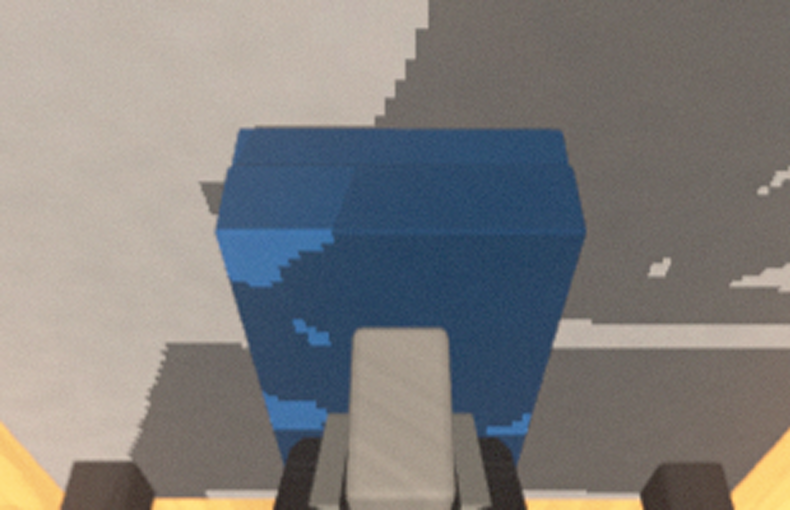

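The die is seated on the plate: contact is about 15 N and the seam is flush, with corners (230,167)/(573,167) against (233,165)/(569,165), within about 1 mm. I'll relieve the push slightly and release.

Request:
apply_moves([
  [0,0,0,-0.0004,0,-0.0006,-1],
  [0,0,0,-0.0002,0,-0.0003,-1],
  [0,0,0,0,0,0,-0.5],
  [0,0,0,0,0,0,-0.2],
  [0,0,0,0,0,0,0.1],
  [0,0,0,0,0,0,0.4],
  [0,0,0,0,0,0,0.4],
  [0,0,0,0,0,0,0.4],
], grip_force=20)

```text
clock: 9.32
tcp_pos: [0.5445, 0.1448, 0.0568]
orientation: [-1.871, 1.874, 0.59]
contact_force: [0.1, 0.4, 0.1]
grip_width: 0.0597
gripper_force: 0.0
```

Request:
apply_moves([
  [0,0,0,0,0,-0.005,0.4],
  [0,0,0,0,0,-0.01,0.4],
  [0,0,0,0,0,-0.02,0.4],
  [0,0,0,0,0,-0.02,0.4],
  [0,0,0,0,0,-0.02,0.4],
  [0,0,0,0,0,-0.02,0.4],
  [0,0,0,0,0,-0.02,0.4],
  [0,0,0,0,0,-0.015,0.4],
])

```text
clock: 9.98
tcp_pos: [0.5448, 0.0682, 0.1655]
orientation: [-1.869, 1.875, 0.587]
contact_force: [0.7, -0.1, -0.6]
grip_width: 0.0597
gripper_force: 0.0
```

```bash
python3 - <<'E'
from h import *
o=telemetry.get_obs(); im=grab_frame("wrist"); cv2.imwrite("pics/w6raw.png",im); np.save("w6.npy",np.r_[o["tcp_pos"],o["orientation"]])
t=grab_frame("top"); s=grab_frame("side"); cv2.imwrite("pics/t6.png",t); cv2.imwrite("pics/s6.png",s)
print(o["clock"],o["tcp_pos"].round(4),o["joints"].round(2),o["grip_width"])
a=cv2.resize(im[80:300,170:460],None,fx=2.7,fy=2.7,interpolation=cv2.INTER_CUBIC)
b=cv2.resize(s[180:330,210:350],None,fx=2,fy=2,interpolation=cv2.INTER_CUBIC); cv2.imwrite("pics/w6c.png",a); cv2.imwrite("pics/s6c.png",b)
for nm,q in(("top",t),("side",s)):
    m=hsv(q,(0,150,90),(8,255,255)); n,lab,st,ce=cv2.connectedComponentsWithStats(m); print(nm,[st[i].tolist() for i in range(1,n) if st[i,4]>150])
E
```

```text
9.9833 [0.5448 0.0682 0.1655] [ 0.08  0.44  0.03  1.95 -0.77  0.98 -2.52] 0.0597405693449632
top [[259, 96, 31, 10, 232], [212, 123, 16, 55, 326], [491, 214, 72, 94, 4534]]
side [[352, 101, 64, 45, 2620], [245, 203, 53, 30, 457]]
```

View pics/w6c.png

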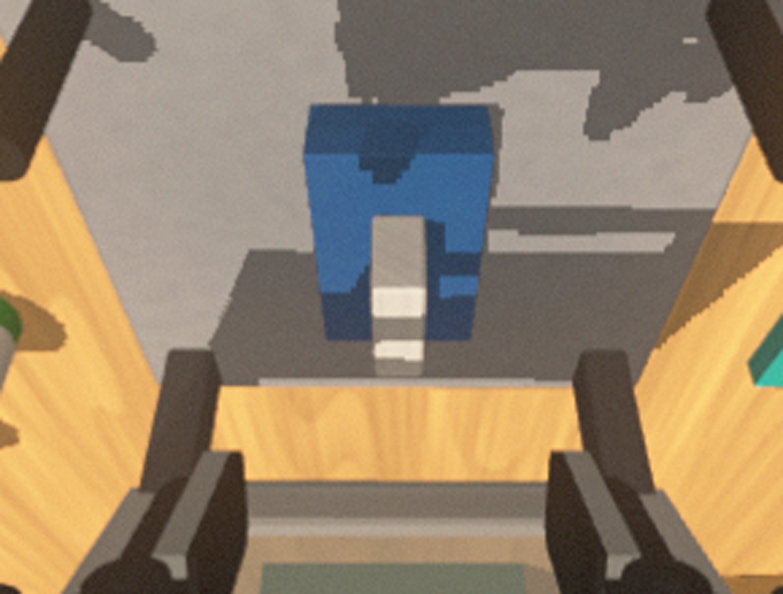

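The wrist view shows the die seated flush on the plate, with front corners at (311,104)–(490,104) and the sides in line. The red bar has not moved in either camera. Next is the bar: I'll refine the cover angle and plan the approach.

```bash
python3 - <<'E'
from h import *
ct,cs=cam("top"),cam("side"); P=(.5437,.1372,-.0025)
def barmask(nm,f):
    q=cv2.imread(f); m=hsv(q,(0,120,70),(9,255,255)); n,lab,st,ce=cv2.connectedComponentsWithStats(m)
    for i in range(1,n):
        if (nm=="top" and 205<st[i,0]<220 and st[i,4]>150) or (nm=="side" and 240<st[i,0]<250 and st[i,4]>150): return lab==i
mt,ms=barmask("top","pics/t6.png"),barmask("side","pics/s6.png")
# bar centreline samples: top: rows 132..170 mean col of the wide run on the right side; side: cols 255..290 mean row
bt=np.array([[np.where(mt[v])[0].mean(),v] for v in range(134,168,3)]); bs=np.array([[u,np.where(ms[:,u])[0].mean()] for u in range(256,288,3)])
print(bt[[0,-1]],bs[[0,-1]])
def res(p):
    a,dx,dy,dz=p; B=press(*P,[covpt(a,60,248),covpt(a,-60,248)])+[dx,dy,dz]
    out=[]
    for c,b in((ct,bt),(cs,bs)):
        q=proj(c,B); d=(q[1]-q[0])/np.linalg.norm(q[1]-q[0]); w=b-q[0]; out+=list(w[:,0]*d[1]-w[:,1]*d[0])
    return np.array(out)
s=least_squares(lambda p:np.r_[res(p),np.array(p[1:])/.001*3],[.96,0,0,0]); a=s.x[0]; print("a",s.x.round(4),res(s.x)[[0,11,12,-1]].round(2))
s2=least_squares(lambda p:np.r_[res([.96,0,*p])],[0,0]); b=press(*P,[covpt(.96,0,248)])[0]+[0,*s2.x]; print("bar free triang",b.round(4), "model",press(*P,[covpt(a,0,248)])[0].round(4))
h=press(*P,[[0,.1,.092]])[0]; print("radius from triang", np.linalg.norm((b-h)[1:]), "angle",np.arctan2(b[2]-h[2],h[1]-b[1]))
E
```

```text
[[224.  134. ]
 [223.5 167. ]] [[256.  206. ]
 [286.  209.5]]
a [ 0.94 -0.   -0.    0.  ] [-0.12  0.35 -0.02 -0.31]
bar free triang [0.5436 0.0909 0.2924] model [0.5436 0.0909 0.2923]
radius from triang 0.24813043330565482 angle 0.940284179562182
```

```bash
cat >> h.py <<'E'
RB=Rtool(-.0025)@R.from_euler('z',-np.pi/2).as_matrix()
BAR=np.array([.5436,.0909,.2923])
E
python3 - <<'E'
from h import *
o=telemetry.get_obs(); R0=R.from_rotvec(o["orientation"]).as_matrix()
print("leg1",(R0.T@[0,-.12,.08]/8).round(4))
pre=BAR+(.0187-.09)*RB[:,2]; print(pre.round(4),RB.round(2).tolist())
# leg2 planned from leg1 end
import h
class T:
    @staticmethod
    def get_obs():
        q=dict(o); q["tcp_pos"]=o["tcp_pos"]+[0,-.12,.08]; return q
h.telemetry=T; plan(RB,pre,16); plan(RB,pre,24)
E
```

```text
leg1 [ 0.0066 -0.0001 -0.0168]
[0.5435 0.05   0.3507] [[1.0, -0.0, 0.0], [-0.0, -0.82, 0.57], [-0.0, -0.57, -0.82]]
row turn [-0.001, -0.002, -0.937] shift [-0.0075, -0.0066, -0.0018] |d| 0.0101 minz 0.25 path [[0.55, -0.05, 0.25], [0.57, 0.01, 0.31]]
row turn [-0.001, -0.001, -0.625] shift [-0.0049, -0.0045, -0.0012] |d| 0.0068 minz 0.248 path [[0.55, -0.05, 0.25], [0.57, -0.01, 0.28], [0.57, 0.02, 0.32]]
```

Request:
apply_moves([
  [0,0,0,0.0066,0,-0.0168,0.4],
  [0,0,0,0.0066,0,-0.0168,0.4],
  [0,0,0,0.0066,0,-0.0168,0.4],
  [0,0,0,0.0066,0,-0.0168,0.4],
  [0,0,0,0.0066,0,-0.0168,0.4],
  [0,0,0,0.0066,0,-0.0168,0.4],
  [0,0,0,0.0066,0,-0.0168,0.4],
  [0,0,0,0.0066,0,-0.0168,0.4],
])

```text
clock: 10.8
tcp_pos: [0.5435, -0.0498, 0.2427]
orientation: [-1.871, 1.874, 0.593]
contact_force: [0.4, 0.3, 0.5]
grip_width: 0.0597
gripper_force: 0.0
```

```bash
python3 - <<'E'
from h import *
plan(RB,np.array([.5436,.01,.38]),16)
E
```

```text
row turn [0.001, 0.002, -0.937] shift [-0.0066, -0.0059, -0.0049] |d| 0.0101 minz 0.25 path [[0.55, -0.05, 0.25], [0.57, -0.02, 0.32]]
```

Request:
apply_moves([
  [0,0,-0.937,-0.0066,-0.0059,-0.0049,0.4],
  [0,0,-0.937,-0.0066,-0.0059,-0.0049,0.4],
  [0,0,-0.937,-0.0066,-0.0059,-0.0049,0.4],
  [0,0,-0.937,-0.0066,-0.0059,-0.0049,0.4],
  [0,0,-0.937,-0.0066,-0.0059,-0.0049,0.4],
  [0,0,-0.937,-0.0066,-0.0059,-0.0049,0.4],
  [0,0,-0.937,-0.0066,-0.0059,-0.0049,0.4],
  [0,0,-0.937,-0.0066,-0.0059,-0.0049,0.4],
])

```text
clock: 11.47
tcp_pos: [0.5699, -0.019, 0.3112]
orientation: [-2.366, 0.976, 0.31]
contact_force: [0.1, 0.3, 0.1]
grip_width: 0.0596
gripper_force: 0.0
```

Request:
apply_moves([
  [0,0,-0.937,-0.0066,-0.0059,-0.0049,0.4],
  [0,0,-0.937,-0.0066,-0.0059,-0.0049,0.4],
  [0,0,-0.937,-0.0066,-0.0059,-0.0049,0.4],
  [0,0,-0.937,-0.0066,-0.0059,-0.0049,0.4],
  [0,0,-0.937,-0.0066,-0.0059,-0.0049,0.4],
  [0,0,-0.937,-0.0066,-0.0059,-0.0049,0.4],
  [0,0,-0.937,-0.0066,-0.0059,-0.0049,0.4],
  [0,0,-0.937,-0.0066,-0.0059,-0.0049,0.4],
])

```text
clock: 12.13
tcp_pos: [0.5429, 0.0107, 0.3799]
orientation: [-2.53, -0.004, 0.001]
contact_force: [-1.0, 0.4, -0.2]
grip_width: 0.0599
gripper_force: 0.0
```

```bash
python3 - <<'E'
from h import *
o=telemetry.get_obs(); print(o["clock"],o["joints"].round(2),o["tcp_pos"].round(4))
plan(RB,BAR+(.0187-.06)*RB[:,2],8)
cv2.imwrite("pics/w7.png",grab_frame("wrist"))
E
```

```text
12.1333 [ 0.32  0.24 -0.14  1.69 -0.58  1.38 -1.22] [0.5429 0.0107 0.3799]
row turn [-0.001, 0.004, 0.005] shift [0.0001, -0.0019, 0.0096] |d| 0.0098 minz 0.326 path [[0.54, 0.02, 0.37]]
```

Request:
apply_moves([
  [0,0.004,0.005,0.0001,-0.0019,0.0096,0.4],
  [0,0.004,0.005,0.0001,-0.0019,0.0096,0.4],
  [0,0.004,0.005,0.0001,-0.0019,0.0096,0.4],
  [0,0.004,0.005,0.0001,-0.0019,0.0096,0.4],
  [0,0.004,0.005,0.0001,-0.0019,0.0096,0.4],
  [0,0.004,0.005,0.0001,-0.0019,0.0096,0.4],
  [0,0.004,0.005,0.0001,-0.0019,0.0096,0.4],
  [0,0.004,0.005,0.0001,-0.0019,0.0096,0.4],
])

```text
clock: 12.85
tcp_pos: [0.5445, 0.0667, 0.3255]
orientation: [-2.531, 0.011, -0.002]
contact_force: [-0.3, -0.8, 0.3]
grip_width: 0.0595
gripper_force: 0.0
```

```bash
python3 - <<'E'
from h import *
o=telemetry.get_obs(); im=grab_frame("wrist"); cv2.imwrite("pics/w8.png",im); cw=cam("wrist",o)
m=hsv(im,(0,120,60),(9,255,255)); n,lab,st,ce=cv2.connectedComponentsWithStats(m)
print([(st[i].tolist(),ce[i].round().tolist()) for i in range(1,n) if st[i,4]>150])
B=BAR+np.array([[x,0,0] for x in np.linspace(-.06,.06,7)]); pj=proj(cw,B); print(pj.round().tolist())
i=max(range(1,n),key=lambda i:st[i,4]); k=lab==i
for u,v in pj:   # red runs across the bar
    v=int(round(v)); 
    if 0<=v<400: c=np.where(k[v])[0]; print(v,round(u), (c.min(),c.max(),len(c)) if len(c) else None)
plan(RB,BAR+.0187*RB[:,2],8)
E
```

```text
[([304, 124, 23, 188, 3682], [315.0, 214.0])]
[[316.0, 301.0], [316.0, 278.0], [315.0, 254.0], [315.0, 228.0], [315.0, 200.0], [315.0, 171.0], [314.0, 139.0]]
301 316 (np.int64(306), np.int64(323), 18)
278 316 (np.int64(306), np.int64(324), 19)
254 315 (np.int64(306), np.int64(324), 19)
228 315 (np.int64(305), np.int64(324), 20)
200 315 (np.int64(305), np.int64(325), 21)
171 315 (np.int64(304), np.int64(325), 22)
139 314 (np.int64(304), np.int64(325), 22)
row turn [-0.001, 0.0, -0.005] shift [-0.0, -0.0, 0.0072] |d| 0.0072 minz 0.277 path [[0.54, 0.07, 0.32]]
```

The wrist mask shows the bar exactly where predicted: column 315, and 188 px long along the expected rows. I'll advance and close.

Request:
apply_moves([
  [0,0,0,0,0,0.01,0.4],
  [0,0,0,0,0,0.01,0.4],
  [0,0,0,0,0,0.01,0.4],
  [0,0,0,0,0,0.01,0.4],
  [0,0,0,0,0,0.008,0.4],
  [0,0,0,0,0,0.005,0.4],
  [0,0,0,0,0,0.003,0.4],
  [0,0,0,0,0,0.0015,0.4],
])

```text
clock: 13.57
tcp_pos: [0.5447, 0.0991, 0.2789]
orientation: [-2.531, 0.01, -0.002]
contact_force: [-0.8, -0.2, 0.7]
grip_width: 0.0599
gripper_force: 0.0
```

Request:
apply_moves([
  [0,0,0,0,0,0,0],
  [0,0,0,0,0,0,-0.4],
  [0,0,0,0,0,0,-0.7],
  [0,0,0,0,0,0,-1],
  [0,0,0,0,0,0,-1],
  [0,0,0,0,0,0,-1],
  [0,0,0,0,0,0,-1],
  [0,0,0,0,0,0,-1],
], grip_force=40)

```text
clock: 14.23
tcp_pos: [0.545, 0.0985, 0.2797]
orientation: [-2.531, 0.011, -0.004]
contact_force: [-1.3, -2.6, 4.1]
grip_width: 0.0124
gripper_force: 39.1
```

```bash
python3 - <<'E'
from h import *
o=telemetry.get_obs(); R0=R.from_rotvec(o["orientation"]).as_matrix(); p=o["tcp_pos"]
print(o["clock"],p.round(4),o["contact_force"].round(1),o["grip_width"],o["gripper_force"],o["joints"].round(2),"grasp",(p-.0187*R0[:,2]).round(4))
# arc, constant orientation: per-row tool shift for da
h=press(.5437,.1372,-.0025,[[0,.1,.092]])[0]
a=.94; da=.94/48
for k in range(6):
    q=[]
    for j in (0,8):
        aa=a-(8*k+j)*da; q.append(h+[0,-.248*np.cos(aa),.248*np.sin(aa)])
    print(k,round(a-8*k*da,3),"per row",(R0.T@(q[1]-q[0])/8).round(4).tolist())
E
```

```text
14.2333 [0.545  0.0985 0.2797] [-1.3 -2.6  4.1] 0.012426482884727323 39.131011962890625 [ 0.22  0.29 -0.21  1.86 -0.63  1.1  -1.24] grasp [0.545  0.0877 0.295 ]
0 0.94 per row [0.0, 0.0048, 0.0005]
1 0.783 per row [0.0, 0.0047, 0.0012]
2 0.627 per row [0.0, 0.0044, 0.0019]
3 0.47 per row [0.0, 0.0041, 0.0026]
4 0.313 per row [0.0, 0.0036, 0.0032]
5 0.157 per row [0.0, 0.0031, 0.0037]
```

Request:
apply_moves([
  [0,0,0,0,0.0048,0.0003,-1],
  [0,0,0,0,0.0048,0.0003,-1],
  [0,0,0,0,0.0048,0.0004,-1],
  [0,0,0,0,0.0048,0.0005,-1],
  [0,0,0,0,0.0048,0.0005,-1],
  [0,0,0,0,0.0048,0.0006,-1],
  [0,0,0,0,0.0048,0.0007,-1],
  [0,0,0,0,0.0048,0.0008,-1],
])

```text
clock: 14.9
tcp_pos: [0.5449, 0.0697, 0.2539]
orientation: [-2.531, 0.01, -0.004]
contact_force: [0.3, -1.6, 3.9]
grip_width: 0.0127
gripper_force: 41.6
```

```bash
cat > arc.py <<'E'
from h import *
o=telemetry.get_obs(); R0=R.from_rotvec(o["orientation"]).as_matrix(); p=o["tcp_pos"]
h=press(.5437,.1372,-.0025,[[0,.1,.092]])[0]
off=np.array([.0,.0985-.0909,.2797-.2923]); b=p-off-h   # bar estimate rel. hinge
print(o["clock"],"bar est r",np.hypot(b[1],b[2]).round(4),"a",np.arctan2(b[2],-b[1]).round(3),"F",o["contact_force"].round(1),"grip",o["grip_width"].round(4),o["gripper_force"].round(0),"rotdrift",np.degrees(R.from_matrix(R0.T@RB).as_rotvec()).round(1),"j",o["joints"].round(2))
ct=cam("top")
t=grab_frame("top"); m=hsv(t,(0,120,70),(9,255,255)); m[:,:200]=0; m[:100]=0; m[190:]=0; m[:,330:]=0
v,u=np.where(m); print("top red cols",(u.min(),u.max(),len(u)) if len(u) else None, "model bar px",proj(ct,p-off).round(1))
E
python3 arc.py
```

```text
Traceback (most recent call last):
  File "arc.py", line 5, in <module>
    print(o["clock"],"bar est r",np.hypot(b[1],b[2]).round(4),"a",np.arctan2(b[2],-b[1]).round(3),"F",o["contact_force"].round(1),"grip",o["grip_width"].round(4),o["gripper_force"].round(0),"rotdrift",np.degrees(R.from_matrix(R0.T@RB).as_rotvec()).round(1),"j",o["joints"].round(2))
                                                                                                                                         ^^^^^^^^^^^^^^^^^^^^^
AttributeError: 'float' object has no attribute 'round'
```

```bash
sed -i 's/o\["grip_width"\].round(4),o\["gripper_force"\].round(0)/o["grip_width"],o["gripper_force"]/' arc.py; python3 arc.py
```

```text
14.9 bar est r 0.2473 a 0.784 F [ 0.3 -1.6  3.9] grip 0.012716491096223883 41.55556619167328 rotdrift [-0.  -0.2 -0.3] j [ 0.26  0.33 -0.19  1.87 -0.63  1.08 -1.16]
top red cols (np.int64(224), np.int64(290), 423) model bar px [[237.8 151.2]]
```

Request:
apply_moves([
  [0,0,0,0,0.0047,0.0009,-1],
  [0,0,0,0,0.0047,0.001,-1],
  [0,0,0,0,0.0047,0.0011,-1],
  [0,0,0,0,0.0047,0.0012,-1],
  [0,0,0,0,0.0047,0.0012,-1],
  [0,0,0,0,0.0047,0.0013,-1],
  [0,0,0,0,0.0046,0.0014,-1],
  [0,0,0,0,0.0046,0.0015,-1],
])

```text
clock: 15.62
tcp_pos: [0.5446, 0.0442, 0.2243]
orientation: [-2.531, 0.011, -0.003]
contact_force: [3.5, 7.0, -1.8]
grip_width: 0.0126
gripper_force: 40.0
```

```bash
python3 arc.py
```

```text
15.6167 bar est r 0.2474 a 0.626 F [ 3.5  7.  -1.8] grip 0.012636441409263802 40.00498831272125 rotdrift [ 0.  -0.2 -0.3] j [ 0.29  0.37 -0.18  1.88 -0.63  1.06 -1.1 ]
top red cols (np.int64(233), np.int64(290), 475) model bar px [[250.  153.6]]
```

The bar is following its arc (r 0.247, angle 0.63). I'll continue.

Request:
apply_moves([
  [0,0,0,0,0.0046,0.0016,-1],
  [0,0,0,0,0.0045,0.0017,-1],
  [0,0,0,0,0.0045,0.0018,-1],
  [0,0,0,0,0.0044,0.0019,-1],
  [0,0,0,0,0.0044,0.0019,-1],
  [0,0,0,0,0.0043,0.002,-1],
  [0,0,0,0,0.0043,0.0021,-1],
  [0,0,0,0,0.0042,0.0022,-1],
])

```text
clock: 16.33
tcp_pos: [0.5443, 0.0242, 0.1916]
orientation: [-2.531, 0.01, -0.003]
contact_force: [3.8, -0.6, 2.2]
grip_width: 0.0124
gripper_force: 41.2
```

Request:
apply_moves([
  [0,0,0,0,0.0042,0.0023,-1],
  [0,0,0,0,0.0042,0.0024,-1],
  [0,0,0,0,0.0041,0.0025,-1],
  [0,0,0,0,0.0041,0.0026,-1],
  [0,0,0,0,0.0041,0.0026,-1],
  [0,0,0,0,0.004,0.0027,-1],
  [0,0,0,0,0.0039,0.0028,-1],
  [0,0,0,0,0.0039,0.0029,-1],
])

```text
clock: 17.0
tcp_pos: [0.544, 0.0094, 0.1558]
orientation: [-2.531, 0.011, -0.003]
contact_force: [4.3, -0.9, 1.5]
grip_width: 0.0126
gripper_force: 41.2
```

```bash
python3 arc.py
```

```text
17.0 bar est r 0.2475 a 0.314 F [ 4.3 -0.9  1.5] grip 0.012624897437134014 41.173235177993774 rotdrift [ 0.  -0.2 -0.3] j [ 0.34  0.48 -0.17  1.91 -0.64  0.98 -0.97]
top red cols (np.int64(247), np.int64(290), 494) model bar px [[266.8 158.5]]
```

Request:
apply_moves([
  [0,0,0,0,0.0038,0.0029,-1],
  [0,0,0,0,0.0038,0.003,-1],
  [0,0,0,0,0.0037,0.0031,-1],
  [0,0,0,0,0.0037,0.0032,-1],
  [0,0,0,0,0.0036,0.0032,-1],
  [0,0,0,0,0.0035,0.0033,-1],
  [0,0,0,0,0.0034,0.0034,-1],
  [0,0,0,0,0.0034,0.0035,-1],
])

```text
clock: 17.72
tcp_pos: [0.5438, 0.0007, 0.1182]
orientation: [-2.531, 0.01, -0.002]
contact_force: [3.3, -1.0, 0.8]
grip_width: 0.0125
gripper_force: 41.7
```

Request:
apply_moves([
  [0,0,0,0,0.0033,0.0035,-1],
  [0,0,0,0,0.0032,0.0036,-1],
  [0,0,0,0,0.0032,0.0036,-1],
  [0,0,0,0,0.0031,0.0037,-1],
  [0,0,0,0,0.0031,0.0037,-1],
  [0,0,0,0,0.002,0.0025,-1],
  [0,0,0,0,0.0008,0.001,-1],
  [0,0,0,0,0,0,-1],
])

```text
clock: 18.38
tcp_pos: [0.5437, -0.0021, 0.0899]
orientation: [-2.531, 0.01, -0.002]
contact_force: [5.1, 1.5, -3.6]
grip_width: 0.012
gripper_force: 41.4
```

```bash
python3 arc.py
```

```text
18.3833 bar est r 0.2471 a 0.043 F [ 5.1  1.5 -3.6] grip 0.012008447298073748 41.4340603351593 rotdrift [ 0.  -0.1 -0.3] j [ 0.37  0.58 -0.18  1.93 -0.66  0.89 -0.88]
top red cols (np.int64(254), np.int64(290), 482) model bar px [[273.4 162.5]]
```

Request:
apply_moves([
  [0,0,0,0,0.0007,0.001,-1],
  [0,0,0,0,0.0007,0.001,-1],
  [0,0,0,0,0.0007,0.001,-1],
  [0,0,0,0,0.0007,0.001,-1],
  [0,0,0,0,0.0007,0.001,-1],
  [0,0,0,0,0.0007,0.001,-1],
  [0,0,0,0,0.0006,0.0008,-1],
  [0,0,0,0,0.0004,0.0006,-1],
])

```text
clock: 19.1
tcp_pos: [0.5437, -0.0023, 0.0812]
orientation: [-2.531, 0.011, -0.002]
contact_force: [2.5, 0.3, 1.5]
grip_width: 0.0123
gripper_force: 42.0
```

Request:
apply_moves([
  [0,0,0,0,0.0003,0.0004,-1],
  [0,0,0,0,0.0003,0.0004,-1],
  [0,0,0,0,0.0003,0.0004,-1],
  [0,0,0,0,0,0,-1],
  [0,0,0,0,0,0,-1],
  [0,0,0,0,0,0,-1],
  [0,0,0,0,0,0,-1],
  [0,0,0,0,0,0,-1],
])

```text
clock: 19.77
tcp_pos: [0.5437, -0.0022, 0.0797]
orientation: [-2.531, 0.01, -0.002]
contact_force: [1.6, 0.2, -1.2]
grip_width: 0.0126
gripper_force: 41.8
```

```bash
python3 arc.py
```

```text
19.7667 bar est r 0.247 a 0.001 F [ 1.6  0.2 -1.2] grip 0.012610368220867408 41.83284401893616 rotdrift [ 0.  -0.1 -0.3] j [ 0.37  0.6  -0.19  1.93 -0.66  0.87 -0.87]
top red cols (np.int64(254), np.int64(290), 463) model bar px [[273.8 163. ]]
```

No contact with the stops yet, so I'll lower a little further until the force shows.

Request:
apply_moves([
  [0,0,0,0,0.0003,0.0004,-1],
  [0,0,0,0,0.0003,0.0004,-1],
  [0,0,0,0,0.0003,0.0004,-1],
  [0,0,0,0,0.0003,0.0004,-1],
  [0,0,0,0,0,0,-1],
  [0,0,0,0,0,0,-1],
  [0,0,0,0,0,0,-1],
  [0,0,0,0,0,0,-1],
])

```text
clock: 20.48
tcp_pos: [0.5437, -0.0021, 0.078]
orientation: [-2.531, 0.01, -0.002]
contact_force: [-0.9, -0.5, 4.8]
grip_width: 0.0124
gripper_force: 42.5
```

Request:
apply_moves([
  [0,0,0,0,0.0003,0.0004,-1],
  [0,0,0,0,0.0003,0.0004,-1],
  [0,0,0,0,0.0003,0.0004,-1],
  [0,0,0,0,0,0,-1],
  [0,0,0,0,0,0,-1],
  [0,0,0,0,0,0,-1],
  [0,0,0,0,0,0,-1],
  [0,0,0,0,0,0,-1],
])

```text
clock: 21.15
tcp_pos: [0.5437, -0.0021, 0.0778]
orientation: [-2.529, 0.009, -0.002]
contact_force: [-4.6, -2.7, 16.5]
grip_width: 0.0122
gripper_force: 43.6
```

The cover is on its stops: 16 N upward reaction and an angle of about 0. I'll release and retreat along the tool axis.

Request:
apply_moves([
  [0,0,0,0,0,0,-0.6],
  [0,0,0,0,0,0,-0.4],
  [0,0,0,0,0,0,-0.2],
  [0,0,0,0,0,0,-0.1],
  [0,0,0,0,0,0,-0.1],
  [0,0,0,0,0,0,-0.1],
  [0,0,0,0,0,0,-0.1],
  [0,0,0,0,0,0,-0.1],
])

```text
clock: 21.82
tcp_pos: [0.5438, -0.0024, 0.0762]
orientation: [-2.531, 0.01, -0.002]
contact_force: [0.0, -0.4, 0.2]
grip_width: 0.0384
gripper_force: 0.0
```

Request:
apply_moves([
  [0,0,0,0,0,-0.003,-0.1],
  [0,0,0,0,0,-0.008,-0.1],
  [0,0,0,0,0,-0.015,-0.1],
  [0,0,0,0,0,-0.02,-0.1],
  [0,0,0,0,0,-0.025,-0.1],
  [0,0,0,0,0,-0.025,-0.1],
  [0,0,0,0,0,-0.025,-0.1],
  [0,0,0,0,0,-0.02,-0.1],
])

```text
clock: 22.48
tcp_pos: [0.5435, -0.0852, 0.194]
orientation: [-2.532, 0.011, -0.005]
contact_force: [1.5, 1.1, -1.0]
grip_width: 0.0386
gripper_force: 0.0
```

```bash
python3 - <<'E'
from h import *
o=telemetry.get_obs(); print(o["clock"],o["tcp_pos"].round(3),o["contact_force"].round(1),o["grip_width"])
s=grab_frame("side"); t=grab_frame("top"); P=(.5437,.1372,-.0025)
for nm,q in(("side",s),("top",t)):
    c=cam(nm); pj=proj(c,press(*P,[covpt(0,60,248),covpt(0,-60,248)])); print(nm,"bar model",pj.round(1).tolist())
    m=hsv(q,(0,120,70),(9,255,255)); n,lab,st,ce=cv2.connectedComponentsWithStats(m); print([st[i].tolist() for i in range(1,n) if st[i,4]>80])
    a=int(pj[:,0].min())-70; b=int(pj[:,1].min())-80
    cv2.imwrite(f"pics/f_{nm}.png",q)
A=cv2.resize(s[170:340,190:360],(400,400),interpolation=cv2.INTER_CUBIC); B=cv2.resize(t[90:230,170:310],(400,400),interpolation=cv2.INTER_CUBIC)
cv2.imwrite("pics/final.png",np.hstack([A,B]))
E
```

```text
22.4833 [ 0.544 -0.085  0.194] [ 1.5  1.1 -1. ] 0.03863090901773613
side bar model [[267.1, 229.3], [305.2, 233.6]]
[[352, 101, 65, 45, 2658], [168, 216, 11, 19, 89], [261, 227, 46, 21, 335], [214, 230, 17, 28, 210]]
top bar model [[274.6, 142.9], [273.7, 183.6]]
[[258, 96, 33, 10, 246], [255, 141, 23, 46, 359], [479, 214, 85, 94, 6696]]
```

View pics/final.png

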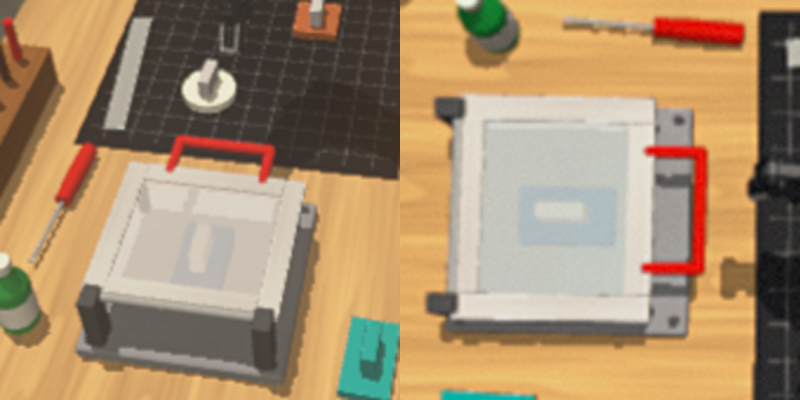

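The final view shows the cover level on its stops, with the bar at the model's pixels. The die sits seated under the window, nothing else has moved, and the gripper is clear.

```bash
python3 -c "
from bench import order; print(order.hand_in())"
```

```text
the job is handed in; nothing more can be done
None
```

The blue die is seated flush on the blue plate (to about 1 mm in the images) and let go, the cover was lowered gently onto its stops and let go, and the job was handed in at about 22.5 s on the clock; hand-in returned no verdict.

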